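Open the push-and-turn safety cap of a reagent jar

TASK

Open the white reagent jar: its safety cap must be pushed down against its spring and, kept down, turned anticlockwise (seen from above) by about 60 degrees until it comes free, then lifted off. Feel how far it must go down and do not force it; then set the cap down, right way up, flat inside the square steel tray without dropping it, let go, and leave everything else on the desk where it is.

Things in the scene. Friction and masses are not known exactly. Their poses are not given: they have to be found in the camera images.
- jar: white plastic jar in a weighted round steel holder fixed to the desk (holder 100 mm across, jar 60 mm); never moves. Origin: centre of the underside, on the desk. x axis: towards the small grey ridge on the jar's shoulder, the locked direction
- cap: the jar's round white cap, loose, 45 mm high, 40 to 70 g: a solid ribbed crown 50 mm across (upper 18 mm) over a hollow skirt 48 mm across. Origin: centre of its lower rim, at first 98 mm above the desk; z up its axis; x along the raised grey bar on its top. At first its x is within 0.09 rad of the jar's x, two hidden inner lugs sit in notches and it cannot turn unless pressed down
- cap_mid (a point): centre of the cap, on its axis, 22 mm above its lower rim. A spring pushes the cap up: 4 N when locked, 0.4 N more per mm pressed. The depth to press varies and cannot be seen: it comes free to turn at 3 to 13 mm and meets a hard seat 2 mm deeper (6 to 10 N there), so feel for it; a steady push of 12 N or so keeps it on the seat
- jar_neck (a point): foot of the jar's neck (under the cap), 80 mm above its underside. Kept pressed, the cap turns anticlockwise from above; once turned 0.9 to 1.1 rad from the jar's locked direction it lifts straight off (the spring raises it 2 mm), and at 1.15 rad it meets a hard stop; clockwise it is blocked. It has 1 mm of play sideways. Over 25 N in all between cap and jar, side loads included, damages them
- tray: square steel tray with a low rim, fixed to the desk, 120x120 mm outside, 14 mm high, walls and floor 3 mm thick. Origin: centre of the underside, on the desk; x and y along its sides.
- mouth_mirror: bystander: steel mouth mirror, 148x22x9 mm, lying between the jar and the tray; origin at the centre of its underside
- slide_mailer_0: bystander: flat slide carrier, 87x34x12 mm; origin at the centre of its underside
- petri_dish: bystander: shut glass dish, 60 mm across, 14 mm high, near the front edge; origin at the centre of its underside
- tweezers: bystander: fine steel tweezers, 14x120x8 mm, near the front edge; origin at the centre of its underside
- oil_bottle: bystander: small bottle, 26 mm across, 62 mm high, behind; origin at the centre of its underside
- cleaner_bottle: bystander: bottle, 34 mm across, 85 mm high, behind; origin at the centre of its underside
- stain_bottle: bystander: small bottle, 28 mm across, 55 mm high, behind; origin at the centre of its underside
- swab_cup: bystander: paper cup, 57 mm across, 61 mm high, behind; origin at the centre of its underside
Things that resemble listed ones, but are neither listed nor needed, are in the scene too. Of the things that look like the jar, take the one that is farthest to the robot's left at the start.

How it is judged (in metres and radians):
On the way, in this order (a step that is already met when the one before it is completed fails the run):
1. the cap, still down on the neck, is turned out of its lock (by more than 0.6 rad from the jar's locked direction) (angle between the x axis of cap and the x axis of jar, either way round above 0.6 rad and z of cap in the frame of jar below 0.102 m and horizontal distance between cap and jar below 0.006 m), for 0.05 s.
2. the cap is lifted clear of the neck (z of cap in the frame of jar above 0.13 m), for 0.1 s.
At the end, for the whole second after the job is handed in: The cap stands right way up (within 0.1 rad), flat on the tray's floor (lower rim 1 to 6 mm above the tray's underside) with its axis within 34 mm of the tray's centre along each side, at rest and let go (x of cap in the frame of tray between -0.034 and 0.034 m and y of cap in the frame of tray between -0.034 and 0.034 m and z of cap in the frame of tray between 0.001 and 0.006 m and angle between cap's own z axis and vertical below 0.1 rad and linear speed of cap below 0.02 m/s); the robot touches nothing.
It fails at once if the cap and the jar (spring and stops included) press on each other with more than 25 N (contact force between cap and jar above 25 N).
It fails at once if the cap is dropped: moves faster than 0.6 m/s within 60 mm of the desk (height (world z) of cap below 0.06 m and linear speed of cap above 0.6 m/s).
It fails at once if the robot's arm or fingers push on the tray or on the jar itself with more than 30 N (contact force between any of the fingers, the arm and tray above 30 N or contact force between any of the fingers, the arm and jar above 30 N).
It fails at once if a bystander is moved more than 20 mm (distance of any of mouth_mirror, slide_mailer_0, petri_dish, tweezers, oil_bottle, cleaner_bottle, stain_bottle, swab_cup from where it was at the start of the episode above 0.02 m).
It also fails if it takes over 72 s, if anything falls off the work surface, if the arm or the gripper's body presses on something with over 40 N, if the wrist force passes 120 N, or if a joint passes its speed limit or range.

ROBOT

A 6-joint arm with a two-finger parallel gripper is mounted at the origin on a cart in front of the work surface, level with it; the furniture and walls round the work are solid. World frame = base frame: x ahead of the robot, y to its left, z up, the work surface at z = 0. Lengths are in m, angles in degrees, forces in N, time in s.
With the tool pointing down it reaches from about 0.375 to 0.975 m from the base axis. Payload 3.8 kg.
Tool frame: the origin (TCP) lies midway between the tips of the shut fingers; the grasp point (between the pads) lies 19 mm behind it; z points along the fingers, y is the line along which they close (so a half turn about z gives the same grasp; the last joint's range is limited). The gripper opens to 88 mm and grips with 3 to 60 N. Pads are 18 mm wide; open, the fingers measure 123 mm over their backs; the gripper's body (75 mm by 187 mm) begins 45 mm behind the grasp point.
Start: joints at [66.526, 15.12, 91.902, -0, 72.978, -2.114], TCP at [0.246, 0.629, 0.239] pointing down, gripper open.
Joint ranges: [-150.88, 150.88], [-54.13, 125.18], [17.81, 147.31], [-75.09, 255.09], [0, 152.58], [-146.25, 146.25]. Speed limits (degrees/s): [147.25, 147.25, 180, 180, 180, 180].

INTERFACE

Orientations are given as [roll, pitch, yaw] about the fixed x, y, z axes, in that order (R = Rz(yaw) Ry(pitch) Rx(roll)).
In Python, from plant import monitor, capture, finish_job gives the robot as it stands.
- The arm moves only by the tool jog_arm, never from a script. Its argument "targets" is a list of rows, each an object of numbers: "rx", "ry", "rz": the turn, a rotation vector about the tool's x, y, z in degrees; "dx", "dy", "dz": the shift along the tool's x, y, z in mm; "fingers": the gripper command: -1 is shut, 1 is fully open, values between are in proportion. In form: [{"rx": .., "ry": .., "rz": .., "dx": .., "dy": .., "dz": .., "fingers": ..}, ...]. A call has 1 to 20 rows; each row shifts and turns the commanded pose from where the row before left it, along the tool's axes as they then stand; what a row does not reach is not made up. A row lasts 1/8 s, in which the tool goes at most 62.5 mm and 10.7 degrees, less where a joint would pass 70% of its speed; a pose out of reach is approached as far as the arm can. A call with a gripper value outside its range is refused whole. The fingers move at their own pace and stop on an object; "newtons" is the grip in N (left out, the last holds). Time passes only in rows, so rows that do not move let the fingers close. It gives the time, the measured TCP pose, the force, the opening and the grip force at its end, in the units of the state.
- monitor.get_obs(): the state, without advancing time (a new reading comes with each control period).
- capture(name): name is "scene" or "top"; returns a dict with "color" (420x560x3 uint8, blue, green, red), "K" (3x3 intrinsics, pixels), "k1" (the pictures are not rectified: a ray, as slopes to the right and down, at radius r is drawn at 1 + k1 r^2 times it, then the intrinsics apply), "T" (4x4, takes a point from camera to world coordinates). Camera axes: x right, y down, z forward; pixel columns grow to the right and rows downward; lengths in m; the calibration is good to about 2 mm. A picture is of the moment at which its call begins. There is no depth.
- finish_job(): hands the job in; it is judged then, once.
The state is a dict: "t": time; "joint_pos": joint angles; "qvel": joint speeds; "tau": joint torques, N m; "tcp_pos": TCP position; "eef_rot": TCP orientation; "ft_force": force on the tool from outside, world axes, zero at the start; "wrist_torque": the same for the moment, N m; "opening": finger opening in m; "grip_force": force on a finger pad.
Only numpy, scipy, OpenCV 4.12 (cv2) and the standard library are available. Lean on these libraries where they do the work, as an engineer would, in place of code of your own. Each camera call takes 0.05 s, during which the arm holds its last target. There are 200 camera calls.

## Working session

There is one attempt and no reset: what is moved stays moved. The work goes in short steps, Python scripts to look and compute and a tool call to move; the robot and the scene stay as the last step left them, time stands still between calls to the robot, and variables do not carry over. Pictures are saved under pics/ and viewed, at most 10 in all, crops included, and the job is handed in when it is done.

Besides the shell and the picture viewer there is one more tool, called after "Request:" in YAML: its name, and indented under it one key for each argument. jog_arm: Moves the arm, as the interface text tells. Its arguments: {"type":"object","properties":{"targets":{"type":"array","items":{"type":"object","properties":{"rx":{"type":"number"},"ry":{"type":"number"},"rz":{"type":"number"},"dx":{"type":"number"},"dy":{"type":"number"},"dz":{"type":"number"},"fingers":{"type":"number"}}}},"newtons":{"type":"number"}},"required":["targets"]}

```bash
mkdir -p pics; cat > h.py <<'E'
import numpy as np, cv2
from plant import monitor, capture, finish_job
def ray(c,u,v):
    K=c["K"]; x=(u-K[0,2])/K[0,0]; y=(v-K[1,2])/K[1,1]
    rd=np.hypot(x,y); r=rd
    for _ in range(30): r=rd/(1+c["k1"]*r*r)
    s=r/rd if rd>0 else 1
    d=c["T"][:3,:3]@np.array([x*s,y*s,1.]); return c["T"][:3,3],d
def onz(c,u,v,z):
    o,d=ray(c,u,v); return o+d*(z-o[2])/d[2]
def proj(c,p):
    T=c["T"]; q=T[:3,:3].T@(np.array(p)-T[:3,3]); x,y=q[:2]/q[2]
    f=1+c["k1"]*(x*x+y*y); K=c["K"]; return K[0,0]*x*f+K[0,2],K[1,1]*y*f+K[1,2]
E
python3 - <<'E'
from h import *
import pickle
for n in("scene","top"):
    c=capture(n); cv2.imwrite(f"pics/{n}.png",c["color"]); pickle.dump(c,open(n+".pkl","wb")); print(n,c["K"].round(1).tolist(),c["k1"],c["T"].round(3).tolist())
print(monitor.get_obs())
E
```

```text
scene [[436.3, 0.0, 281.3], [0.0, 436.3, 214.0], [0.0, 0.0, 1.0]] 0.028506351976467146 [[-0.632, -0.46, 0.623, -0.112], [-0.775, 0.371, -0.512, 0.572], [0.005, -0.806, -0.591, 0.756], [0.0, 0.0, 0.0, 1.0]]
top [[527.0, 0.0, 283.3], [0.0, 527.0, 210.0], [0.0, 0.0, 1.0]] -0.09904499267330584 [[0.017, -0.983, 0.184, 0.331], [-0.999, -0.022, -0.028, 0.009], [0.032, -0.183, -0.983, 1.431], [0.0, 0.0, 0.0, 1.0]]
{'t': 0.1, 'joint_pos': array([ 6.65241479e+01,  1.51650898e+01,  9.19717562e+01, -3.26594680e-03,
        7.29774485e+01, -2.11445993e+00]), 'qvel': array([-0.11068298, -0.19695319, -0.06414022,  0.00249322,  0.10132629,
        0.05257155]), 'tau': array([ 1.69285882e-03, -5.03616500e+01, -3.58072293e+01,  7.32163223e-02,
        2.31225538e-02, -5.25248265e-05]), 'tcp_pos': array([0.24563905, 0.6280422 , 0.23752536]), 'eef_rot': array([-1.79885668e+02, -1.09817352e-03,  1.58639566e+02]), 'ft_force': array([ 0.58961696, -0.72357199,  0.64328736]), 'wrist_torque': array([-0.03322137, -0.00943457, -0.00271195]), 'grip_force': 0.0, 'opening': 0.08796557959472964}
```

View pics/scene.png

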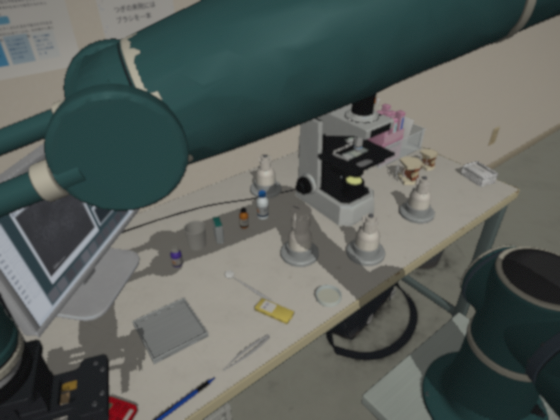

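View pics/top.png

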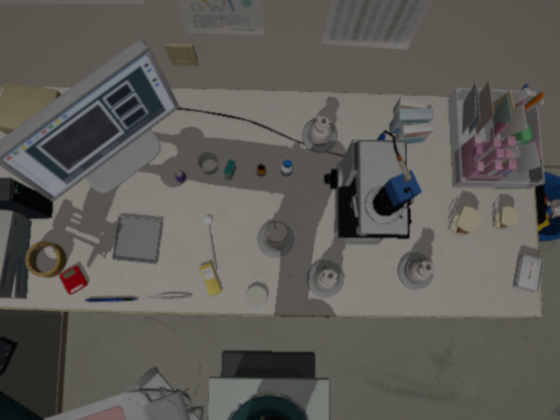

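The scene view shows four jar-like things. In the top view they are at (277,236), (320,132), (325,277) and (415,268). The leftmost is (277,236), lying in shadow, and the tray is at (138,238). Next I'll zoom in on the jar.

```bash
python3 - <<'E'
from h import *
import pickle
s=pickle.load(open("scene.pkl","rb"));t=pickle.load(open("top.pkl","rb"))
def crop(c,u,v,r,g=2.0):
    a=c["color"][v-r:v+r,u-r:u+r]; a=cv2.resize(a,(400,400),interpolation=cv2.INTER_CUBIC); return cv2.convertScaleAbs(a,alpha=g)
cv2.imwrite("pics/z.png",np.hstack([crop(t,277,236,25),crop(s,300,235,40)]))
for z in(0,.143): print(z,onz(t,277,238,z),onz(t,277,232,z))
p=[(119,214),(162,214),(159,262),(114,259)]
for q in p: print(onz(t,*q,.014))
g=cv2.cvtColor(t["color"],cv2.COLOR_BGR2GRAY);
sub=g[200:275,100:175]; _,m=cv2.threshold(sub,0,255,cv2.THRESH_OTSU+cv2.THRESH_BINARY_INV)
cs=max(cv2.findContours(m,0,2)[0],key=cv2.contourArea)+np.array([100,200]); r=cv2.minAreaRect(cs);print(r,[onz(t,*q,.007).round(4) for q in cv2.boxPoints(r)])
E
```

```text
0 [ 0.52030844 -0.01544022  0.        ] [ 0.53688735 -0.01512681  0.        ]
0.143 [ 0.50139998 -0.01294929  0.143     ] [ 0.51632264 -0.01266719  0.143     ]
[0.57469989 0.4179514  0.014     ]
[0.57740679 0.29978819 0.014     ]
[0.44642945 0.30047853 0.014     ]
[0.45143786 0.42284887 0.014     ]
((129.30197143554688, 231.480224609375), (64.57791137695312, 59.204715728759766), 5.710593223571777) [array([0.4541, 0.4794, 0.007 ]), array([0.6173, 0.4759, 0.007 ]), array([0.6032, 0.2961, 0.007 ]), array([0.4412, 0.303 , 0.007 ])]
```

View pics/z.png

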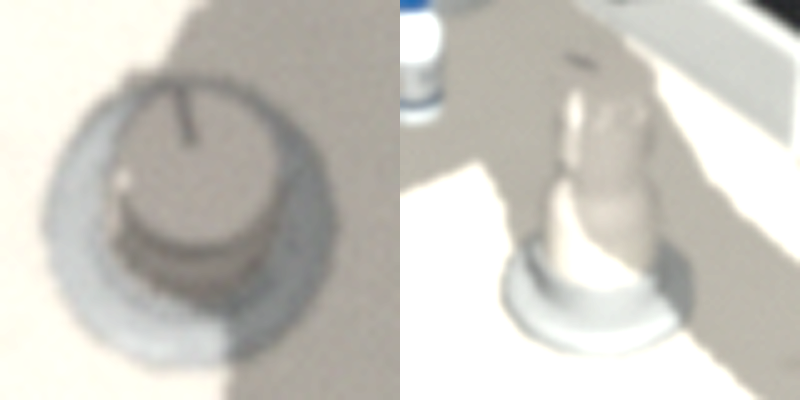

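The crop shows the cap top disc centred at about (276.4,231.2) in the top view, roughly 20 px wide, which matches the 50 mm crown. The bar points mostly towards image-up (+x, about 12° towards +y). That puts the cap at about (0.517,-0.0115) and the tray at about (0.5125,0.360).

Request:
jog_arm:
  targets:
    - {"dx":-34.7,"dy":-35.5}
    - {"dx":-34.7,"dy":-35.5}
    - {"dx":-34.7,"dy":-35.5}
    - {"dx":-34.7,"dy":-35.5}
    - {"dx":-34.7,"dy":-35.5}
    - {"dx":-34.7,"dy":-35.5}
    - {"dx":-34.7,"dy":-35.5}
    - {"dx":-34.7,"dy":-35.5}
    - {"dx":-34.7,"dy":-35.5}
    - {"dx":-34.7,"dy":-35.5}
    - {"dx":-34.7,"dy":-35.5}
    - {"dx":-34.7,"dy":-35.5}
    - {"dx":-34.7,"dy":-35.5}
    - {"dx":-34.7,"dy":-35.5}
    - {}

```text
$.targets[0]: bad value
```

Request:
jog_arm:
  targets:
    - {"rz":9.8}
    - {"rz":9.8}
    - {"rz":9.8}
    - {"rz":9.8}
    - {"rz":9.8}
    - {"rz":9.8}
    - {"rz":9.8}
    - {"rz":9.8}
    - {"rz":9.8}
    - {"rz":9.8}
    - {}
    - {}

```text
$.targets[0]: bad value
```

```bash
python3 - <<'E'
from h import *
import pickle
c=capture("scene"); pickle.dump(c,open("s2.pkl","wb")); t=capture("top"); pickle.dump(t,open("t2.pkl","wb"))
o=monitor.get_obs(); print({k:np.round(o[k],4) for k in("t","joint_pos","tcp_pos","eef_rot","ft_force","wrist_torque")})
u,v=map(int,proj(c,(.517,-.0115,.14)));print(proj(c,(.517,-.0115,.143)),proj(pickle.load(open("scene.pkl","rb")),(.517,-.0115,.143)))
a=c["color"][v-45:v+45,u-45:u+45]; b=t["color"][190:280,232:322]
cv2.imwrite("pics/z2.png",cv2.convertScaleAbs(np.hstack([cv2.resize(i,(400,400),interpolation=2) for i in(a,b)]),alpha=1.6))
E
```

```text
{'t': np.float64(0.2), 'joint_pos': array([ 6.65259e+01,  1.51536e+01,  9.19498e+01, -1.10000e-03,
        7.29771e+01, -2.11510e+00]), 'tcp_pos': array([0.2457, 0.6282, 0.2379]), 'eef_rot': array([-1.799195e+02, -1.900000e-03,  1.586413e+02]), 'ft_force': array([ 0.2333,  0.4269, -0.0667]), 'wrist_torque': array([ 0.0372, -0.0277, -0.0408])}
(np.float64(302.7240664437667), np.float64(209.10470088766627)) (np.float64(302.7240664437667), np.float64(209.10470088766627))
```

View pics/z2.png

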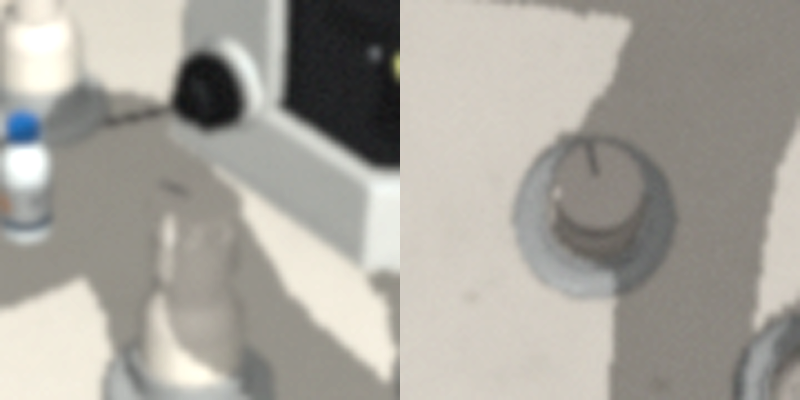

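The move was refused because the rows need every field. The pictures show the cap where it was projected, at scene (302,209) against the predicted (302.7,209.1), so the estimate holds.

Request:
jog_arm:
  targets:
    - {"rx":0,"ry":0,"rz":0,"dx":-34.7,"dy":-35.5,"dz":0,"fingers":1}
    - {"rx":0,"ry":0,"rz":0,"dx":-34.7,"dy":-35.5,"dz":0,"fingers":1}
    - {"rx":0,"ry":0,"rz":0,"dx":-34.7,"dy":-35.5,"dz":0,"fingers":1}
    - {"rx":0,"ry":0,"rz":0,"dx":-34.7,"dy":-35.5,"dz":0,"fingers":1}
    - {"rx":0,"ry":0,"rz":0,"dx":-34.7,"dy":-35.5,"dz":0,"fingers":1}
    - {"rx":0,"ry":0,"rz":0,"dx":-34.7,"dy":-35.5,"dz":0,"fingers":1}
    - {"rx":0,"ry":0,"rz":0,"dx":-34.7,"dy":-35.5,"dz":0,"fingers":1}
    - {"rx":0,"ry":0,"rz":0,"dx":-34.7,"dy":-35.5,"dz":0,"fingers":1}
    - {"rx":0,"ry":0,"rz":0,"dx":-34.7,"dy":-35.5,"dz":0,"fingers":1}
    - {"rx":0,"ry":0,"rz":0,"dx":-34.7,"dy":-35.5,"dz":0,"fingers":1}
    - {"rx":0,"ry":0,"rz":0,"dx":-34.7,"dy":-35.5,"dz":0,"fingers":1}
    - {"rx":0,"ry":0,"rz":0,"dx":-34.7,"dy":-35.5,"dz":0,"fingers":1}
    - {"rx":0,"ry":0,"rz":0,"dx":-34.7,"dy":-35.5,"dz":0,"fingers":1}
    - {"rx":0,"ry":0,"rz":0,"dx":-34.7,"dy":-35.5,"dz":0,"fingers":1}
    - {"rx":0,"ry":0,"rz":0,"dx":0,"dy":0,"dz":0,"fingers":1}

```text
t: 2.08
tcp_pos: [0.518, -0.0139, 0.2386]
eef_rot: [-180.0, 0.0, 158.4]
ft_force: [-0.3, 0.5, -0.1]
opening: 0.0885
grip_force: 0.0
```

Request:
jog_arm:
  targets:
    - {"rx":0,"ry":0,"rz":9.9,"dx":0,"dy":0,"dz":0,"fingers":1}
    - {"rx":0,"ry":0,"rz":9.9,"dx":0,"dy":0,"dz":0,"fingers":1}
    - {"rx":0,"ry":0,"rz":9.9,"dx":0,"dy":0,"dz":0,"fingers":1}
    - {"rx":0,"ry":0,"rz":9.9,"dx":0,"dy":0,"dz":0,"fingers":1}
    - {"rx":0,"ry":0,"rz":9.9,"dx":0,"dy":0,"dz":0,"fingers":1}
    - {"rx":0,"ry":0,"rz":9.9,"dx":0,"dy":0,"dz":0,"fingers":1}
    - {"rx":0,"ry":0,"rz":9.9,"dx":0,"dy":0,"dz":0,"fingers":1}
    - {"rx":0,"ry":0,"rz":9.9,"dx":0,"dy":0,"dz":0,"fingers":1}
    - {"rx":0,"ry":0,"rz":9.9,"dx":0,"dy":0,"dz":0,"fingers":1}
    - {"rx":0,"ry":0,"rz":9.9,"dx":0,"dy":0,"dz":0,"fingers":1}
    - {"rx":0,"ry":0,"rz":0,"dx":0,"dy":0,"dz":0,"fingers":1}
    - {"rx":0,"ry":0,"rz":0,"dx":0,"dy":0,"dz":0,"fingers":1}

```text
t: 3.58
tcp_pos: [0.517, -0.0106, 0.2386]
eef_rot: [-180.0, -0.0, 59.8]
ft_force: [0.2, -0.0, 0.1]
opening: 0.0882
grip_force: 0.0
```

```bash
python3 - <<'E'
from h import *
o=monitor.get_obs(); print({k:np.round(o[k],4) for k in("t","joint_pos","tcp_pos","eef_rot","ft_force","wrist_torque")})
E
```

```text
{'t': np.float64(3.575), 'joint_pos': array([-3.938100e+00, -2.094800e+00,  1.109748e+02,  1.050000e-02,
        7.113090e+01,  2.621780e+01]), 'tcp_pos': array([ 0.517 , -0.0106,  0.2386]), 'eef_rot': array([-1.799858e+02, -4.100000e-03,  5.984070e+01]), 'ft_force': array([ 0.16  , -0.0474,  0.1197]), 'wrist_torque': array([-0.0646,  0.0994,  0.0283])}
```

Request:
jog_arm:
  targets:
    - {"rx":0,"ry":0,"rz":0,"dx":0,"dy":1,"dz":24,"fingers":1}
    - {"rx":0,"ry":0,"rz":0,"dx":0,"dy":0,"dz":26,"fingers":1}
    - {"rx":0,"ry":0,"rz":0,"dx":0,"dy":0,"dz":26,"fingers":1}
    - {"rx":0,"ry":0,"rz":0,"dx":0,"dy":0,"dz":26,"fingers":1}
    - {"rx":0,"ry":0,"rz":0,"dx":0,"dy":0,"dz":20,"fingers":1}
    - {"rx":0,"ry":0,"rz":0,"dx":0,"dy":0,"dz":0,"fingers":0.4}
    - {"rx":0,"ry":0,"rz":0,"dx":0,"dy":0,"dz":0,"fingers":0.4}
  newtons: 3

```text
t: 4.45
tcp_pos: [0.5187, -0.0116, 0.1175]
eef_rot: [179.9, -0.0, 59.7]
ft_force: [-0.2, -0.5, -0.5]
opening: 0.0702
grip_force: 0.0
```

```bash
cat > look.py <<'E'
from h import *
import sys
n=sys.argv[1]
c=capture("scene"); t=capture("top")
o=monitor.get_obs(); print({k:np.round(o[k],4) for k in("t","tcp_pos","eef_rot","ft_force","wrist_torque","opening","grip_force")})
out=[]
for k in(c,t):
    u,v=map(int,proj(k,o["tcp_pos"])); u=min(max(u,45),515);v=min(max(v,45),375);print(u,v)
    out.append(cv2.resize(k["color"][v-45:v+45,u-45:u+45],(400,400),interpolation=2))
cv2.imwrite(f"pics/{n}.png",cv2.convertScaleAbs(np.hstack(out),alpha=1.6))
E
python3 look.py a
```

```text
{'t': np.float64(4.55), 'tcp_pos': array([ 0.5191, -0.0117,  0.118 ]), 'eef_rot': array([ 1.798815e+02, -5.740000e-02,  5.967580e+01]), 'ft_force': array([0.5407, 0.0439, 0.5818]), 'wrist_torque': array([-0.0008,  0.0577, -0.0218]), 'opening': np.float64(0.0629), 'grip_force': np.float64(0.0)}
301 216
276 232
```

View pics/a.png

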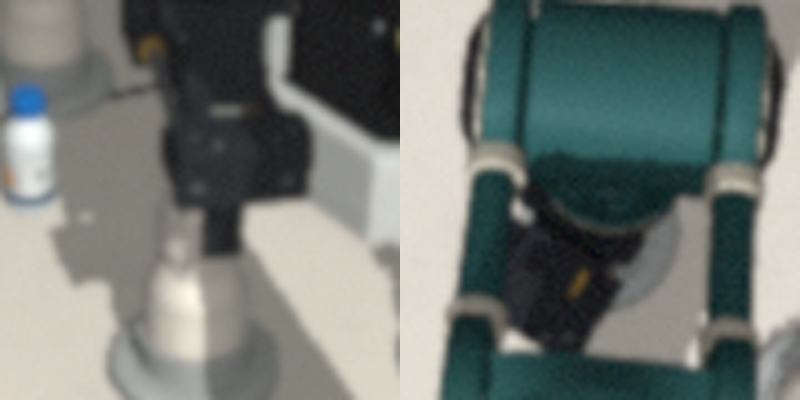

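The gripper straddles the cap in the scene view at crop (205,225), so I'll close gently.

Request:
jog_arm:
  targets:
    - {"rx":0,"ry":0,"rz":0,"dx":0,"dy":0,"dz":0,"fingers":0.2}
    - {"rx":0,"ry":0,"rz":0,"dx":0,"dy":0,"dz":0,"fingers":0.1}
    - {"rx":0,"ry":0,"rz":0,"dx":0,"dy":0,"dz":0,"fingers":0.0}
    - {"rx":0,"ry":0,"rz":0,"dx":0,"dy":0,"dz":0,"fingers":0.0}
  newtons: 3

```text
t: 5.05
tcp_pos: [0.5188, -0.0118, 0.1174]
eef_rot: [179.9, -0.0, 59.6]
ft_force: [0.9, 0.4, 3.3]
opening: 0.0494
grip_force: 3.0
```

Request:
jog_arm:
  targets:
    - {"rx":0,"ry":0,"rz":0,"dx":0,"dy":0,"dz":0,"fingers":-0.2}
    - {"rx":0,"ry":0,"rz":0,"dx":0,"dy":0,"dz":0,"fingers":-0.2}
  newtons: 3

```text
t: 5.3
tcp_pos: [0.5188, -0.0118, 0.1171]
eef_rot: [179.9, -0.0, 59.6]
ft_force: [1.1, -1.0, 3.4]
opening: 0.0501
grip_force: 3.0
```

```bash
cat > st.py <<'E'
from h import *
o=monitor.get_obs(); y=np.radians(o["eef_rot"][2]); f=o["ft_force"]; p=o["tcp_pos"]
print({k:np.round(o[k],4) for k in("t","tcp_pos","eef_rot","ft_force","wrist_torque","opening","grip_force")})
X=np.array([np.cos(y),np.sin(y)]);Y=np.array([np.sin(y),-np.cos(y)])
print("force tool x,y:",(f[:2]@X).round(2),(f[:2]@Y).round(2))
E
python3 st.py
```

```text
{'t': np.float64(5.3), 'tcp_pos': array([ 0.5188, -0.0118,  0.1171]), 'eef_rot': array([ 1.799254e+02, -3.190000e-02,  5.963970e+01]), 'ft_force': array([ 1.0807, -1.0139,  3.3659]), 'wrist_torque': array([-0.1519, -0.1799, -0.0594]), 'opening': np.float64(0.0501), 'grip_force': np.float64(2.9989)}
force tool x,y: -0.33 1.44
```

Request:
jog_arm:
  targets:
    - {"rx":0,"ry":0,"rz":0,"dx":0,"dy":1,"dz":0,"fingers":-0.2}
    - {"rx":0,"ry":0,"rz":0,"dx":0,"dy":0,"dz":0,"fingers":-0.2}
  newtons: 3

```text
t: 5.55
tcp_pos: [0.5189, -0.0119, 0.1166]
eef_rot: [-180.0, -0.0, 59.6]
ft_force: [-0.1, 0.7, 4.1]
opening: 0.05
grip_force: 3.0
```

```bash
python3 st.py
```

```text
{'t': np.float64(5.55), 'tcp_pos': array([ 0.5189, -0.0119,  0.1166]), 'eef_rot': array([-1.799634e+02, -1.450000e-02,  5.963470e+01]), 'ft_force': array([-0.1399,  0.6578,  4.1034]), 'wrist_torque': array([0.168 , 0.0392, 0.0414]), 'opening': np.float64(0.05), 'grip_force': np.float64(2.999)}
force tool x,y: 0.5 -0.45
```

Request:
jog_arm:
  targets:
    - {"rx":0,"ry":0,"rz":0,"dx":0,"dy":0,"dz":0,"fingers":-0.3}
    - {"rx":0,"ry":0,"rz":0,"dx":0,"dy":0,"dz":0,"fingers":-0.3}
    - {"rx":0,"ry":0,"rz":0,"dx":0,"dy":0,"dz":0,"fingers":-0.3}
  newtons: 40

```text
t: 5.92
tcp_pos: [0.5189, -0.012, 0.1167]
eef_rot: [-180.0, -0.0, 59.6]
ft_force: [0.4, 2.0, 4.0]
opening: 0.0487
grip_force: 40.0
```

```bash
python3 st.py
```

```text
{'t': np.float64(5.925), 'tcp_pos': array([ 0.5189, -0.012 ,  0.1167]), 'eef_rot': array([-1.799782e+02, -9.700000e-03,  5.964100e+01]), 'ft_force': array([0.388 , 2.0464, 3.9824]), 'wrist_torque': array([0.3398, 0.0421, 0.0528]), 'opening': np.float64(0.0487), 'grip_force': np.float64(39.9993)}
force tool x,y: 1.96 -0.7
```

Request:
jog_arm:
  targets:
    - {"rx":0,"ry":0,"rz":0,"dx":0,"dy":0,"dz":1,"fingers":-0.3}
    - {"rx":0,"ry":0,"rz":0,"dx":0,"dy":0,"dz":1,"fingers":-0.3}
    - {"rx":0,"ry":0,"rz":0,"dx":0,"dy":0,"dz":1,"fingers":-0.3}
    - {"rx":0,"ry":0,"rz":0,"dx":0,"dy":0,"dz":0,"fingers":-0.3}

```text
t: 6.42
tcp_pos: [0.5189, -0.012, 0.1136]
eef_rot: [-180.0, -0.0, 59.6]
ft_force: [-0.5, 2.9, 4.9]
opening: 0.0489
grip_force: 40.0
```

Request:
jog_arm:
  targets:
    - {"rx":0,"ry":0,"rz":0,"dx":0,"dy":0,"dz":1,"fingers":-0.3}
    - {"rx":0,"ry":0,"rz":0,"dx":0,"dy":0,"dz":1,"fingers":-0.3}
    - {"rx":0,"ry":0,"rz":0,"dx":0,"dy":0,"dz":0,"fingers":-0.3}

```text
t: 6.8
tcp_pos: [0.5189, -0.012, 0.1118]
eef_rot: [-180.0, -0.0, 59.6]
ft_force: [-0.5, 3.7, 5.7]
opening: 0.0486
grip_force: 40.0
```

```bash
python3 st.py
```

```text
{'t': np.float64(6.8), 'tcp_pos': array([ 0.5189, -0.012 ,  0.1118]), 'eef_rot': array([-1.799823e+02, -5.200000e-03,  5.963770e+01]), 'ft_force': array([-0.4875,  3.7095,  5.6577]), 'wrist_torque': array([0.5571, 0.2591, 0.0288]), 'opening': np.float64(0.0486), 'grip_force': np.float64(39.999)}
force tool x,y: 2.95 -2.3
```

Request:
jog_arm:
  targets:
    - {"rx":0,"ry":0,"rz":0,"dx":0.5,"dy":-0.3,"dz":0,"fingers":-0.3}
    - {"rx":0,"ry":0,"rz":0,"dx":0,"dy":0,"dz":0,"fingers":-0.3}
    - {"rx":0,"ry":0,"rz":0,"dx":0,"dy":0,"dz":0,"fingers":-0.3}

```text
t: 7.18
tcp_pos: [0.5189, -0.012, 0.1119]
eef_rot: [180.0, 0.0, 59.6]
ft_force: [-2.1, 1.4, 5.4]
opening: 0.0489
grip_force: 40.0
```

Request:
jog_arm:
  targets:
    - {"rx":0,"ry":0,"rz":0,"dx":0,"dy":0,"dz":1,"fingers":-0.3}
    - {"rx":0,"ry":0,"rz":0,"dx":0,"dy":0,"dz":1,"fingers":-0.3}
    - {"rx":0,"ry":0,"rz":0,"dx":0,"dy":0,"dz":0,"fingers":-0.3}

```text
t: 7.55
tcp_pos: [0.519, -0.012, 0.1107]
eef_rot: [180.0, 0.0, 59.7]
ft_force: [-3.4, 2.8, 10.4]
opening: 0.049
grip_force: 40.0
```

```bash
python3 st.py
```

```text
{'t': np.float64(7.55), 'tcp_pos': array([ 0.519 , -0.012 ,  0.1107]), 'eef_rot': array([1.799859e+02, 3.650000e-02, 5.965130e+01]), 'ft_force': array([-3.4291,  2.8246, 10.381 ]), 'wrist_torque': array([0.2585, 0.6212, 0.0107]), 'opening': np.float64(0.049), 'grip_force': np.float64(39.9981)}
force tool x,y: 0.7 -4.39
```

Request:
jog_arm:
  targets:
    - {"rx":0,"ry":0,"rz":0,"dx":0,"dy":-0.7,"dz":0.3,"fingers":-0.3}
    - {"rx":0,"ry":0,"rz":0,"dx":0,"dy":0,"dz":0,"fingers":-0.3}
    - {"rx":0,"ry":0,"rz":0,"dx":0,"dy":0,"dz":0,"fingers":-0.3}

```text
t: 7.92
tcp_pos: [0.519, -0.0119, 0.1107]
eef_rot: [179.9, 0.0, 59.7]
ft_force: [-2.4, 1.2, 10.1]
opening: 0.0486
grip_force: 40.0
```

```bash
python3 st.py
```

```text
{'t': np.float64(7.925), 'tcp_pos': array([ 0.519 , -0.0119,  0.1107]), 'eef_rot': array([1.799061e+02, 2.620000e-02, 5.965470e+01]), 'ft_force': array([-2.4496,  1.2015, 10.1154]), 'wrist_torque': array([ 0.1076,  0.4533, -0.012 ]), 'opening': np.float64(0.0486), 'grip_force': np.float64(39.9981)}
force tool x,y: -0.2 -2.72
```

Request:
jog_arm:
  targets:
    - {"rx":0,"ry":0,"rz":0,"dx":0,"dy":-0.6,"dz":0.4,"fingers":-0.3}
    - {"rx":0,"ry":0,"rz":-2,"dx":0,"dy":0,"dz":0,"fingers":-0.3}
    - {"rx":0,"ry":0,"rz":-2,"dx":0,"dy":0,"dz":0,"fingers":-0.3}
    - {"rx":0,"ry":0,"rz":-2,"dx":0,"dy":0,"dz":0,"fingers":-0.3}
    - {"rx":0,"ry":0,"rz":0,"dx":0,"dy":0,"dz":0,"fingers":-0.3}

```text
t: 8.55
tcp_pos: [0.5195, -0.0119, 0.1107]
eef_rot: [179.8, 0.0, 65.7]
ft_force: [-0.2, -0.1, 9.5]
opening: 0.0486
grip_force: 40.0
```

```bash
python3 st.py
```

```text
{'t': np.float64(8.55), 'tcp_pos': array([ 0.5195, -0.0119,  0.1107]), 'eef_rot': array([1.797803e+02, 3.800000e-03, 6.566970e+01]), 'ft_force': array([-0.2409, -0.095 ,  9.4562]), 'wrist_torque': array([0.0162, 0.2095, 0.0684]), 'opening': np.float64(0.0486), 'grip_force': np.float64(39.998)}
force tool x,y: -0.19 -0.18
```

Request:
jog_arm:
  targets:
    - {"rx":0,"ry":0,"rz":-3,"dx":0,"dy":0,"dz":0.5,"fingers":-0.3}
    - {"rx":0,"ry":0,"rz":-3,"dx":0,"dy":0,"dz":0,"fingers":-0.3}
    - {"rx":0,"ry":0,"rz":-3,"dx":0,"dy":0,"dz":0,"fingers":-0.3}
    - {"rx":0,"ry":0,"rz":-3,"dx":0,"dy":0,"dz":0,"fingers":-0.3}
    - {"rx":0,"ry":0,"rz":-3,"dx":0,"dy":0,"dz":0,"fingers":-0.3}
    - {"rx":0,"ry":0,"rz":0,"dx":0,"dy":0,"dz":0,"fingers":-0.3}

```text
t: 9.3
tcp_pos: [0.5203, -0.0118, 0.1107]
eef_rot: [179.7, 0.0, 80.7]
ft_force: [1.3, 0.3, 11.5]
opening: 0.0492
grip_force: 40.0
```

```bash
python3 st.py
```

```text
{'t': np.float64(9.3), 'tcp_pos': array([ 0.5203, -0.0118,  0.1107]), 'eef_rot': array([1.796939e+02, 4.020000e-02, 8.067620e+01]), 'ft_force': array([ 1.293 ,  0.2635, 11.544 ]), 'wrist_torque': array([ 0.039 ,  0.0114, -0.0305]), 'opening': np.float64(0.0492), 'grip_force': np.float64(39.9976)}
force tool x,y: 0.47 1.23
```

Request:
jog_arm:
  targets:
    - {"rx":0,"ry":0,"rz":-3,"dx":0,"dy":0,"dz":0,"fingers":-0.3}
    - {"rx":0,"ry":0,"rz":-3,"dx":0,"dy":0,"dz":0,"fingers":-0.3}
    - {"rx":0,"ry":0,"rz":-3,"dx":0,"dy":0,"dz":0,"fingers":-0.3}
    - {"rx":0,"ry":0,"rz":-3,"dx":0,"dy":0,"dz":0,"fingers":-0.3}
    - {"rx":0,"ry":0,"rz":-3,"dx":0,"dy":0,"dz":0,"fingers":-0.3}
    - {"rx":0,"ry":0,"rz":-3,"dx":0,"dy":0,"dz":0,"fingers":-0.3}
    - {"rx":0,"ry":0,"rz":0,"dx":0,"dy":0,"dz":0,"fingers":-0.3}

```text
t: 10.18
tcp_pos: [0.5204, -0.0118, 0.1107]
eef_rot: [179.7, 0.1, 98.7]
ft_force: [0.9, 1.1, 11.1]
opening: 0.0489
grip_force: 40.0
```

```bash
python3 st.py
```

```text
{'t': np.float64(10.175), 'tcp_pos': array([ 0.5204, -0.0118,  0.1107]), 'eef_rot': array([1.797066e+02, 1.288000e-01, 9.867160e+01]), 'ft_force': array([ 0.9302,  1.0742, 11.0848]), 'wrist_torque': array([ 0.056 , -0.0886, -0.0139]), 'opening': np.float64(0.0489), 'grip_force': np.float64(39.9976)}
force tool x,y: 0.92 1.08
```

Request:
jog_arm:
  targets:
    - {"rx":0,"ry":0,"rz":-3,"dx":0,"dy":0,"dz":0,"fingers":-0.3}
    - {"rx":0,"ry":0,"rz":-3,"dx":0,"dy":0,"dz":0,"fingers":-0.3}
    - {"rx":0,"ry":0,"rz":-3,"dx":0,"dy":0,"dz":0,"fingers":-0.3}
    - {"rx":0,"ry":0,"rz":-3,"dx":0,"dy":0,"dz":0,"fingers":-0.3}
    - {"rx":0,"ry":0,"rz":-3,"dx":0,"dy":0,"dz":0,"fingers":-0.3}
    - {"rx":0,"ry":0,"rz":0,"dx":0,"dy":0,"dz":0,"fingers":-0.3}

```text
t: 10.92
tcp_pos: [0.5204, -0.0118, 0.1107]
eef_rot: [179.8, 0.2, 113.7]
ft_force: [1.3, 0.1, 10.8]
opening: 0.0485
grip_force: 40.0
```

```bash
python3 st.py
```

```text
{'t': np.float64(10.925), 'tcp_pos': array([ 0.5204, -0.0118,  0.1107]), 'eef_rot': array([179.7518,   0.201 , 113.6739]), 'ft_force': array([ 1.2959,  0.1067, 10.812 ]), 'wrist_torque': array([ 0.037 , -0.0596,  0.0086]), 'opening': np.float64(0.0485), 'grip_force': np.float64(39.9976)}
force tool x,y: -0.42 1.23
```

Request:
jog_arm:
  targets:
    - {"rx":0,"ry":0,"rz":-2,"dx":0,"dy":0,"dz":0,"fingers":-0.3}
    - {"rx":0,"ry":0,"rz":-2,"dx":0,"dy":0,"dz":0,"fingers":-0.3}
    - {"rx":0,"ry":0,"rz":-2,"dx":0,"dy":0,"dz":0,"fingers":-0.3}
    - {"rx":0,"ry":0,"rz":0,"dx":0,"dy":0,"dz":0,"fingers":-0.3}

```text
t: 11.42
tcp_pos: [0.5205, -0.0118, 0.1107]
eef_rot: [179.8, 0.2, 119.7]
ft_force: [1.6, 0.4, 10.2]
opening: 0.049
grip_force: 40.0
```

```bash
python3 st.py
```

```text
{'t': np.float64(11.425), 'tcp_pos': array([ 0.5205, -0.0118,  0.1107]), 'eef_rot': array([179.7566,   0.2343, 119.6611]), 'ft_force': array([ 1.6104,  0.4274, 10.2027]), 'wrist_torque': array([ 0.1117, -0.1512,  0.0033]), 'opening': np.float64(0.049), 'grip_force': np.float64(39.9979)}
force tool x,y: -0.43 1.61
```

Request:
jog_arm:
  targets:
    - {"rx":0,"ry":0,"rz":-1,"dx":0,"dy":0,"dz":0,"fingers":-0.3}
    - {"rx":0,"ry":0,"rz":-1,"dx":0,"dy":0,"dz":0,"fingers":-0.3}
    - {"rx":0,"ry":0,"rz":-1,"dx":0,"dy":0,"dz":0,"fingers":-0.3}
    - {"rx":0,"ry":0,"rz":0,"dx":0,"dy":0,"dz":0,"fingers":-0.3}

```text
t: 11.92
tcp_pos: [0.5211, -0.0117, 0.1108]
eef_rot: [179.7, 0.3, 122.6]
ft_force: [2.1, 0.4, 9.4]
opening: 0.0489
grip_force: 40.0
```

```bash
python3 st.py
```

```text
{'t': np.float64(11.925), 'tcp_pos': array([ 0.5211, -0.0117,  0.1108]), 'eef_rot': array([179.701 ,   0.2728, 122.6317]), 'ft_force': array([2.1491, 0.3636, 9.3533]), 'wrist_torque': array([ 0.1893, -0.4523, -0.0836]), 'opening': np.float64(0.0489), 'grip_force': np.float64(39.9992)}
force tool x,y: -0.85 2.01
```

Request:
jog_arm:
  targets:
    - {"rx":0,"ry":0,"rz":0,"dx":-0.2,"dy":0.5,"dz":-1,"fingers":-0.3}
    - {"rx":0,"ry":0,"rz":0,"dx":0,"dy":0,"dz":-1,"fingers":-0.3}
    - {"rx":0,"ry":0,"rz":0,"dx":0,"dy":0,"dz":-1,"fingers":-0.3}
    - {"rx":0,"ry":0,"rz":0,"dx":0,"dy":0,"dz":-1,"fingers":-0.3}
    - {"rx":0,"ry":0,"rz":0,"dx":0,"dy":0,"dz":0,"fingers":-0.3}

```text
t: 12.55
tcp_pos: [0.5208, -0.0115, 0.1135]
eef_rot: [179.8, 0.2, 122.6]
ft_force: [6.4, -0.1, 3.3]
opening: 0.0489
grip_force: 40.0
```

```bash
python3 st.py
```

```text
{'t': np.float64(12.55), 'tcp_pos': array([ 0.5208, -0.0115,  0.1135]), 'eef_rot': array([179.7745,   0.2215, 122.6327]), 'ft_force': array([ 6.3869, -0.0785,  3.2701]), 'wrist_torque': array([-0.0044, -1.0205, -0.0849]), 'opening': np.float64(0.0489), 'grip_force': np.float64(39.9996)}
force tool x,y: -3.51 5.34
```

Request:
jog_arm:
  targets:
    - {"rx":0,"ry":0,"rz":0,"dx":-0.6,"dy":0.9,"dz":0,"fingers":-0.3}
    - {"rx":0,"ry":0,"rz":0,"dx":0,"dy":0,"dz":0,"fingers":-0.3}
    - {"rx":0,"ry":0,"rz":0,"dx":0,"dy":0,"dz":-1,"fingers":-0.3}
    - {"rx":0,"ry":0,"rz":0,"dx":0,"dy":0,"dz":-1,"fingers":-0.3}
    - {"rx":0,"ry":0,"rz":0,"dx":0,"dy":0,"dz":0,"fingers":-0.3}

```text
t: 13.18
tcp_pos: [0.5208, -0.0114, 0.1148]
eef_rot: [179.9, 0.1, 122.6]
ft_force: [5.7, -1.2, 3.0]
opening: 0.0482
grip_force: 40.0
```

```bash
python3 st.py
```

```text
{'t': np.float64(13.175), 'tcp_pos': array([ 0.5208, -0.0114,  0.1148]), 'eef_rot': array([1.798864e+02, 1.366000e-01, 1.226409e+02]), 'ft_force': array([ 5.6766, -1.1886,  2.9627]), 'wrist_torque': array([-0.2009, -1.0488, -0.0761]), 'opening': np.float64(0.0482), 'grip_force': np.float64(39.9997)}
force tool x,y: -4.06 4.14
```

Request:
jog_arm:
  targets:
    - {"rx":0,"ry":0,"rz":0,"dx":-0.5,"dy":0.5,"dz":0,"fingers":-0.3}
    - {"rx":0,"ry":0,"rz":0,"dx":-0.5,"dy":0.5,"dz":0,"fingers":-0.3}
    - {"rx":0,"ry":0,"rz":0,"dx":0,"dy":0,"dz":0,"fingers":-0.3}
    - {"rx":0,"ry":0,"rz":0,"dx":0,"dy":0,"dz":0,"fingers":-0.3}

```text
t: 13.68
tcp_pos: [0.521, -0.0114, 0.1146]
eef_rot: [-180.0, 0.0, 122.6]
ft_force: [4.2, -1.8, 5.4]
opening: 0.049
grip_force: 40.0
```

```bash
python3 st.py
```

```text
{'t': np.float64(13.675), 'tcp_pos': array([ 0.521 , -0.0114,  0.1146]), 'eef_rot': array([-1.799980e+02,  3.090000e-02,  1.226462e+02]), 'ft_force': array([ 4.2267, -1.8226,  5.413 ]), 'wrist_torque': array([-0.2558, -0.6432, -0.0757]), 'opening': np.float64(0.049), 'grip_force': np.float64(39.9996)}
force tool x,y: -3.81 2.58
```

Request:
jog_arm:
  targets:
    - {"rx":0,"ry":0,"rz":0,"dx":-0.5,"dy":0.4,"dz":0,"fingers":-0.3}
    - {"rx":0,"ry":0,"rz":0,"dx":-0.5,"dy":0.3,"dz":0,"fingers":-0.3}
    - {"rx":0,"ry":0,"rz":0,"dx":0,"dy":0,"dz":0,"fingers":-0.3}
    - {"rx":0,"ry":0,"rz":0,"dx":0,"dy":0,"dz":-1,"fingers":-0.3}
    - {"rx":0,"ry":0,"rz":0,"dx":0,"dy":0,"dz":-1,"fingers":-0.3}
    - {"rx":0,"ry":0,"rz":0,"dx":0,"dy":0,"dz":0,"fingers":-0.3}

```text
t: 14.42
tcp_pos: [0.5212, -0.0114, 0.1161]
eef_rot: [-179.9, -0.1, 122.6]
ft_force: [0.8, -0.5, 2.8]
opening: 0.0486
grip_force: 40.0
```

```bash
python3 st.py
```

```text
{'t': np.float64(14.425), 'tcp_pos': array([ 0.5212, -0.0114,  0.1161]), 'eef_rot': array([-1.799280e+02, -6.540000e-02,  1.226434e+02]), 'ft_force': array([ 0.7689, -0.4514,  2.8319]), 'wrist_torque': array([-0.0567, -0.3118, -0.0237]), 'opening': np.float64(0.0486), 'grip_force': np.float64(39.999)}
force tool x,y: -0.79 0.4
```

Side load has gone. I'll lift in small steps.

Request:
jog_arm:
  targets:
    - {"rx":0,"ry":0,"rz":0,"dx":0,"dy":0,"dz":-1,"fingers":-0.3}
    - {"rx":0,"ry":0,"rz":0,"dx":0,"dy":0,"dz":-1,"fingers":-0.3}
    - {"rx":0,"ry":0,"rz":0,"dx":0,"dy":0,"dz":0,"fingers":-0.3}

```text
t: 14.8
tcp_pos: [0.5214, -0.0115, 0.1183]
eef_rot: [-179.9, -0.0, 122.6]
ft_force: [0.3, -0.2, 2.7]
opening: 0.0489
grip_force: 40.0
```

```bash
python3 st.py
```

```text
{'t': np.float64(14.8), 'tcp_pos': array([ 0.5214, -0.0115,  0.1183]), 'eef_rot': array([-1.799488e+02, -4.650000e-02,  1.226421e+02]), 'ft_force': array([ 0.2723, -0.2436,  2.6979]), 'wrist_torque': array([ 0.0475, -0.0523, -0.0352]), 'opening': np.float64(0.0489), 'grip_force': np.float64(39.9995)}
force tool x,y: -0.35 0.1
```

Request:
jog_arm:
  targets:
    - {"rx":0,"ry":0,"rz":0,"dx":0,"dy":0,"dz":-1,"fingers":-0.3}
    - {"rx":0,"ry":0,"rz":0,"dx":0,"dy":0,"dz":-1,"fingers":-0.3}
    - {"rx":0,"ry":0,"rz":0,"dx":0,"dy":0,"dz":-1,"fingers":-0.3}
    - {"rx":0,"ry":0,"rz":0,"dx":0,"dy":0,"dz":0,"fingers":-0.3}

```text
t: 15.3
tcp_pos: [0.5217, -0.0117, 0.1213]
eef_rot: [-180.0, -0.0, 122.6]
ft_force: [0.4, 0.7, -1.0]
opening: 0.0486
grip_force: 40.0
```

```bash
python3 st.py
```

```text
{'t': np.float64(15.3), 'tcp_pos': array([ 0.5217, -0.0117,  0.1213]), 'eef_rot': array([-1.799655e+02, -1.630000e-02,  1.226441e+02]), 'ft_force': array([ 0.3873,  0.6958, -1.0425]), 'wrist_torque': array([-0.049 , -0.1315, -0.0386]), 'opening': np.float64(0.0486), 'grip_force': np.float64(39.9998)}
force tool x,y: 0.38 0.7
```

Request:
jog_arm:
  targets:
    - {"rx":0,"ry":0,"rz":0,"dx":0,"dy":0,"dz":-3,"fingers":-0.3}
    - {"rx":0,"ry":0,"rz":0,"dx":0,"dy":0,"dz":-4,"fingers":-0.3}
    - {"rx":0,"ry":0,"rz":0,"dx":0,"dy":0,"dz":-5,"fingers":-0.3}
    - {"rx":0,"ry":0,"rz":0,"dx":0,"dy":0,"dz":-8,"fingers":-0.3}
    - {"rx":0,"ry":0,"rz":0,"dx":0,"dy":0,"dz":-10,"fingers":-0.3}
    - {"rx":0,"ry":0,"rz":0,"dx":0,"dy":0,"dz":-10,"fingers":-0.3}
    - {"rx":0,"ry":0,"rz":0,"dx":0,"dy":0,"dz":-10,"fingers":-0.3}
    - {"rx":0,"ry":0,"rz":0,"dx":0,"dy":0,"dz":-10,"fingers":-0.3}
    - {"rx":0,"ry":0,"rz":0,"dx":0,"dy":0,"dz":0,"fingers":-0.3}

```text
t: 16.42
tcp_pos: [0.5228, -0.0117, 0.1828]
eef_rot: [179.9, 0.1, 122.6]
ft_force: [0.1, 0.5, -0.5]
opening: 0.049
grip_force: 40.0
```

```bash
python3 look.py b; python3 st.py
```

```text
{'t': np.float64(16.525), 'tcp_pos': array([ 0.5219, -0.0116,  0.1815]), 'eef_rot': array([-1.799995e+02,  3.000000e-04,  1.226384e+02]), 'ft_force': array([-0.3755,  0.8052, -0.7762]), 'wrist_torque': array([-0.0496,  0.039 ,  0.0594]), 'opening': np.float64(0.0488), 'grip_force': np.float64(39.9999)}
301 194
276 227
{'t': np.float64(16.525), 'tcp_pos': array([ 0.5219, -0.0116,  0.1815]), 'eef_rot': array([-1.799995e+02,  3.000000e-04,  1.226384e+02]), 'ft_force': array([-0.3755,  0.8052, -0.7762]), 'wrist_torque': array([-0.0496,  0.039 ,  0.0594]), 'opening': np.float64(0.0488), 'grip_force': np.float64(39.9999)}
force tool x,y: 0.88 0.12
```

View pics/b.png

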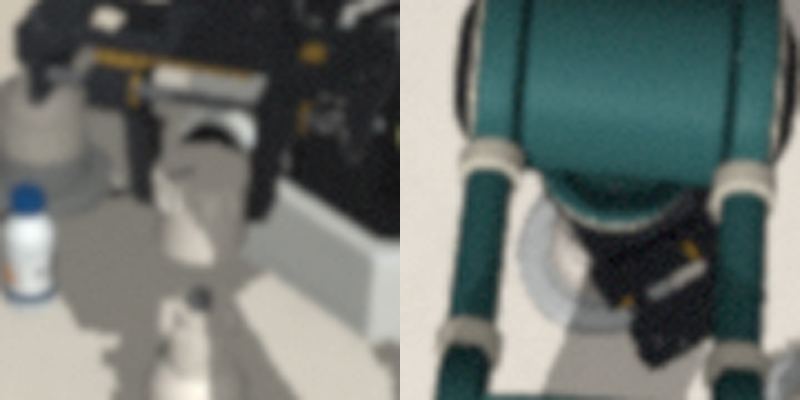

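The cap is clear of the jar and held upright between the fingers at crop (205,200). Next I'll carry it to the tray.

Request:
jog_arm:
  targets:
    - {"rx":0,"ry":0,"rz":0,"dx":15,"dy":9,"dz":0,"fingers":-0.3}
    - {"rx":0,"ry":0,"rz":0,"dx":25,"dy":15,"dz":0,"fingers":-0.3}
    - {"rx":0,"ry":0,"rz":0,"dx":30,"dy":18,"dz":0,"fingers":-0.3}
    - {"rx":0,"ry":0,"rz":0,"dx":30,"dy":18,"dz":0,"fingers":-0.3}
    - {"rx":0,"ry":0,"rz":0,"dx":30,"dy":18,"dz":0,"fingers":-0.3}
    - {"rx":0,"ry":0,"rz":0,"dx":30,"dy":18,"dz":0,"fingers":-0.3}
    - {"rx":0,"ry":0,"rz":0,"dx":30,"dy":18,"dz":0,"fingers":-0.3}
    - {"rx":0,"ry":0,"rz":0,"dx":30,"dy":18,"dz":0,"fingers":-0.3}
    - {"rx":0,"ry":0,"rz":0,"dx":30,"dy":18,"dz":0,"fingers":-0.3}
    - {"rx":0,"ry":0,"rz":0,"dx":30,"dy":18,"dz":0,"fingers":-0.3}
    - {"rx":0,"ry":0,"rz":0,"dx":24,"dy":15,"dz":0,"fingers":-0.3}
    - {"rx":0,"ry":0,"rz":0,"dx":14,"dy":9,"dz":0,"fingers":-0.3}
    - {"rx":0,"ry":0,"rz":0,"dx":0,"dy":0,"dz":0,"fingers":-0.3}
    - {"rx":0,"ry":0,"rz":0,"dx":0,"dy":0,"dz":0,"fingers":-0.3}

```text
t: 18.27
tcp_pos: [0.5119, 0.359, 0.1812]
eef_rot: [-179.9, 0.0, 122.6]
ft_force: [-0.4, 0.3, -0.7]
opening: 0.0485
grip_force: 40.0
```

Request:
jog_arm:
  targets:
    - {"rx":0,"ry":0,"rz":0,"dx":0,"dy":0,"dz":15,"fingers":-0.3}
    - {"rx":0,"ry":0,"rz":0,"dx":0,"dy":0,"dz":20,"fingers":-0.3}
    - {"rx":0,"ry":0,"rz":0,"dx":0,"dy":0,"dz":20,"fingers":-0.3}
    - {"rx":0,"ry":0,"rz":0,"dx":0,"dy":0,"dz":20,"fingers":-0.3}
    - {"rx":0,"ry":0,"rz":0,"dx":0,"dy":0,"dz":20,"fingers":-0.3}
    - {"rx":0,"ry":0,"rz":0,"dx":0,"dy":0,"dz":15,"fingers":-0.3}
    - {"rx":0,"ry":0,"rz":0,"dx":0,"dy":0,"dz":10,"fingers":-0.3}
    - {"rx":0,"ry":0,"rz":0,"dx":0,"dy":0,"dz":10,"fingers":-0.3}
    - {"rx":0,"ry":0,"rz":0,"dx":0,"dy":0,"dz":0,"fingers":-0.3}

```text
t: 19.4
tcp_pos: [0.5118, 0.3595, 0.0508]
eef_rot: [-179.9, -0.0, 122.6]
ft_force: [-0.5, -0.6, -0.1]
opening: 0.0484
grip_force: 40.0
```

```bash
python3 look.py c; python3 st.py
```

```text
{'t': np.float64(19.5), 'tcp_pos': array([0.5125, 0.3599, 0.0519]), 'eef_rot': array([ 1.799588e+02, -1.100000e-03,  1.226414e+02]), 'ft_force': array([-0.1875, -0.0304, -0.1693]), 'wrist_torque': array([ 0.0237,  0.0028, -0.0784]), 'opening': np.float64(0.049), 'grip_force': np.float64(39.9999)}
169 310
135 235
{'t': np.float64(19.5), 'tcp_pos': array([0.5125, 0.3599, 0.0519]), 'eef_rot': array([ 1.799588e+02, -1.100000e-03,  1.226414e+02]), 'ft_force': array([-0.1875, -0.0304, -0.1693]), 'wrist_torque': array([ 0.0237,  0.0028, -0.0784]), 'opening': np.float64(0.049), 'grip_force': np.float64(39.9999)}
force tool x,y: 0.08 -0.17
```

View pics/c.png

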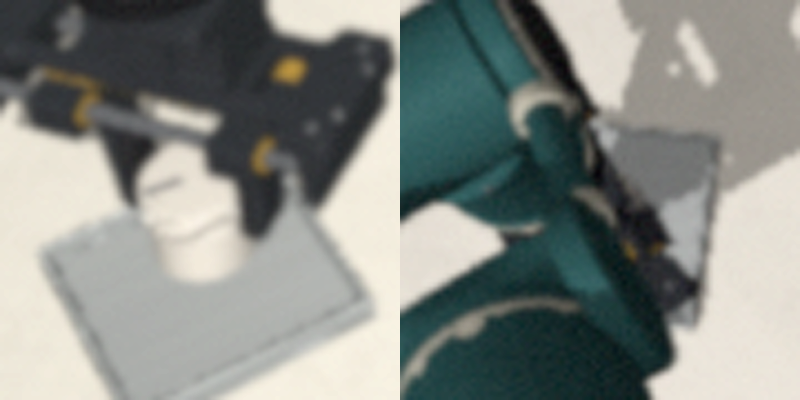

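The cap is upright over the middle of the tray (scene crop (200,270)). Now lowering with force checks; touchdown should come at TCP z of about 0.022.

Request:
jog_arm:
  targets:
    - {"rx":0,"ry":0,"rz":0,"dx":0,"dy":0,"dz":8,"fingers":-0.3}
    - {"rx":0,"ry":0,"rz":0,"dx":0,"dy":0,"dz":8,"fingers":-0.3}
    - {"rx":0,"ry":0,"rz":0,"dx":0,"dy":0,"dz":6,"fingers":-0.3}
    - {"rx":0,"ry":0,"rz":0,"dx":0,"dy":0,"dz":4,"fingers":-0.3}
    - {"rx":0,"ry":0,"rz":0,"dx":0,"dy":0,"dz":0,"fingers":-0.3}
    - {"rx":0,"ry":0,"rz":0,"dx":0,"dy":0,"dz":1,"fingers":-0.3}
    - {"rx":0,"ry":0,"rz":0,"dx":0,"dy":0,"dz":1,"fingers":-0.3}
    - {"rx":0,"ry":0,"rz":0,"dx":0,"dy":0,"dz":0,"fingers":-0.3}

```text
t: 20.5
tcp_pos: [0.5122, 0.3597, 0.0236]
eef_rot: [180.0, 0.0, 122.6]
ft_force: [-0.4, 1.1, -0.5]
opening: 0.0486
grip_force: 40.0
```

Request:
jog_arm:
  targets:
    - {"rx":0,"ry":0,"rz":0,"dx":0,"dy":0,"dz":1,"fingers":-0.3}
    - {"rx":0,"ry":0,"rz":0,"dx":0,"dy":0,"dz":0.5,"fingers":-0.3}
    - {"rx":0,"ry":0,"rz":0,"dx":0,"dy":0,"dz":0,"fingers":-0.3}

```text
t: 20.88
tcp_pos: [0.5123, 0.3598, 0.0226]
eef_rot: [180.0, 0.0, 122.6]
ft_force: [-0.9, -1.1, 4.8]
opening: 0.0489
grip_force: 40.0
```

Request:
jog_arm:
  targets:
    - {"rx":0,"ry":0,"rz":0,"dx":0,"dy":0,"dz":-0.3,"fingers":-0.3}
    - {"rx":0,"ry":0,"rz":0,"dx":0,"dy":0,"dz":0,"fingers":-0.3}
    - {"rx":0,"ry":0,"rz":0,"dx":0,"dy":0,"dz":0,"fingers":0.3}
    - {"rx":0,"ry":0,"rz":0,"dx":0,"dy":0,"dz":0,"fingers":0.6}
    - {"rx":0,"ry":0,"rz":0,"dx":0,"dy":0,"dz":0,"fingers":0.6}
    - {"rx":0,"ry":0,"rz":0,"dx":0,"dy":0,"dz":0,"fingers":0.6}
  newtons: 5

```text
t: 21.62
tcp_pos: [0.512, 0.3596, 0.0221]
eef_rot: [-180.0, 0.0, 122.6]
ft_force: [0.5, 0.0, 0.6]
opening: 0.0704
grip_force: 0.0
```

Request:
jog_arm:
  targets:
    - {"rx":0,"ry":0,"rz":0,"dx":0,"dy":0,"dz":-4,"fingers":0.6}
    - {"rx":0,"ry":0,"rz":0,"dx":0,"dy":0,"dz":-8,"fingers":0.6}
    - {"rx":0,"ry":0,"rz":0,"dx":0,"dy":0,"dz":-15,"fingers":0.6}
    - {"rx":0,"ry":0,"rz":0,"dx":0,"dy":0,"dz":-25,"fingers":0.6}
    - {"rx":0,"ry":0,"rz":0,"dx":0,"dy":0,"dz":-30,"fingers":0.6}
    - {"rx":0,"ry":0,"rz":0,"dx":0,"dy":0,"dz":-30,"fingers":0.6}
    - {"rx":0,"ry":0,"rz":0,"dx":0,"dy":0,"dz":-20,"fingers":0.6}
    - {"rx":0,"ry":0,"rz":0,"dx":0,"dy":0,"dz":0,"fingers":0.6}

```text
t: 22.62
tcp_pos: [0.5135, 0.3606, 0.1571]
eef_rot: [179.7, -0.0, 122.6]
ft_force: [0.2, 0.5, 0.6]
opening: 0.0706
grip_force: 0.0
```

```bash
python3 - <<'E'
from h import *
c=capture("scene"); t=capture("top")
out=[]
for k,(u,v) in((c,proj(c,(.5125,.36,.02))),(t,proj(t,(.5125,.36,.02)))):
    u=int(u);v=int(v);print(u,v); out.append(cv2.resize(k["color"][v-60:v+60,u-60:u+60],(400,400),interpolation=2))
cv2.imwrite("pics/d.png",cv2.convertScaleAbs(np.hstack(out),alpha=1.4))
for z in(.003,.048): print(proj(c,(.5125,.36,z)))
E
python3 st.py
```

```text
171 320
138 236
(np.float64(172.63347131667706), np.float64(325.9443362800471))
(np.float64(169.6119941257811), np.float64(311.81664062109957))
{'t': np.float64(22.725), 'tcp_pos': array([0.5118, 0.3595, 0.1539]), 'eef_rot': array([-1.799665e+02, -2.000000e-04,  1.226390e+02]), 'ft_force': array([ 0.3242, -0.1498,  0.2629]), 'wrist_torque': array([-0.0665,  0.0341,  0.0233]), 'opening': np.float64(0.0706), 'grip_force': np.float64(0.0)}
force tool x,y: -0.3 0.19
```

View pics/d.png

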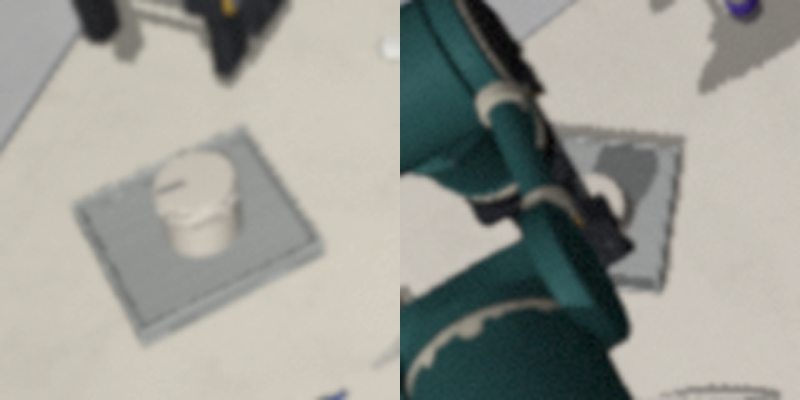

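The cap stands upright in the middle of the tray (scene crop (200,205)), and the gripper is clear of it. Handing in.

```bash
python3 -c "from plant import finish_job; print(finish_job())"
```

```text
the job is handed in; nothing more can be done
None
```

I pressed, turned and lifted the cap off the leftmost jar, set it upright near the middle of the steel tray, let go, and handed the job in at about 23 s; the hand-in returned no verdict.

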